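Scrub an angled centrifuge sleeve with a tube brush

ROBOT

A 6-joint arm with a two-finger parallel gripper is mounted at the origin on the work surface. World frame = base frame: x ahead of the robot, y to its left, z up, the work surface at z = 0. Lengths are in mm, angles in degrees, forces in N, time in s.
With the tool pointing down it reaches from about 300 to 850 mm from the base axis. Payload 4.2 kg.
Tool frame: the origin (TCP) lies midway between the tips of the shut fingers; the grasp point (between the pads) lies 19 mm behind it; z points along the fingers, y is the line along which they close (so a half turn about z gives the same grasp; the last joint's range is limited). The gripper opens to 91 mm and grips with 3 to 60 N. Pads are 32 mm wide; open, the fingers measure 118 mm over their backs; the gripper's body (76 mm by 178 mm) begins 60 mm behind the grasp point.
Start: joints at [75, 18.312, 89.639, -0, 72.044, -1.146], TCP at [137.685, 558.288, 213.976] pointing down, gripper open.
Joint ranges: [-177.97, 177.97], [-48.28, 115.42], [12.27, 149.76], [-77.06, 257.06], [2.81, 150.46], [-146.56, 146.56]. Speed limits (degrees/s): [147.25, 147.25, 180, 180, 180, 180].

INTERFACE

Orientations are given as [roll, pitch, yaw] about the fixed x, y, z axes, in that order (R = Rz(yaw) Ry(pitch) Rx(roll)).
In Python, from workcell import env gives the robot as it stands.
- The arm moves only by the tool send_rows, never from a script. Its argument "steps" is a list that holds one entry, the list of rows, each a list of 5 numbers: the shift along the tool's x, y, z scaled (see below), then the turn about the tool's z scaled (see below), then the opening, from 0 (shut) to 1 (fully open). In form: [[[dx, dy, dz, yaw, fingers], ...]]. A call has 1 to 5 rows; each row shifts and turns the commanded pose from where the row before left it, along the tool's axes as they then stand; what a row does not reach is not made up. The controller multiplies each number of a shift by 0.04 m and each number of a turn by 0.12 rad. A row lasts 1/12 s, in which the tool goes at most 41.7 mm and 7.16 degrees, less where a joint would pass 70% of its speed; a pose out of reach is approached as far as the arm can. A call with a number of a shift or a turn outside -1 to 1 is refused whole. A call with a gripper value outside its range is refused whole. The fingers move at their own pace and stop on an object; "squeeze" is the grip in N (left out, the last holds). Time passes only in rows, so rows that do not move let the fingers close. It gives the time, the measured TCP pose, the force, the opening and the grip force at its end, in the units of the state.
- env.state(): the state, without advancing time (a new reading comes with each control period).
- env.grab_frame(name): name is "scene" or "top"; returns a dict with "pixels" (420x560x3 uint8, red, green, blue), "depth" (420x560 float32, mm along the optical axis (not along the pixel's ray), 0 where there is no reading), "intrinsics" (3x3 intrinsics, pixels), "cam_to_world" (4x4, takes a point from camera to world coordinates). Camera axes: x right, y down, z forward; pixel columns grow to the right and rows downward; lengths in mm; the calibration is good to about 2 mm. A picture is of the moment at which its call begins.
- env.job_done(): hands the job in; it is judged then, once.
The state is a dict: "time_s": time; "qpos": joint angles; "qvel": joint speeds; "effort": joint torques, N m; "ee_pos": TCP position; "ee_rot": TCP orientation; "force": force on the tool from outside, world axes, zero at the start; "torque": the same for the moment, N m; "gripper_width": finger opening in mm; "gripper_force": force on a finger pad.
Only numpy, scipy, OpenCV 4.12 (cv2) and the standard library are available. Lean on these libraries where they do the work, as an engineer would, in place of code of your own. Each camera call takes 0.05 s, during which the arm holds its last target. There are 200 camera calls.

TASK

Scrub out the one open sleeve of the centrifuge rotor: take the brush from its stand, push it down the slanted sleeve until you feel the rubber cushion at the bottom give by two or three millimetres, pause there a moment, and do this three times, drawing the bristles at least half out of the mouth between strokes. Be gentle with the sleeve and cushion (never 20 N or more), then put the brush back upright in its stand, bristles down and resting on the floor of the stand, and let go; leave the jar and the bottle where they are.

Things in the scene. Friction and masses are not known exactly. Their poses are not given: they have to be found in the camera images.
- brush: tube brush, 215 mm long, 80 g, standing bristles down in its stand. Origin at the centre of its bristle tip, z up along the brush. Stiff bristle head 25 mm diameter from 0 to 60 mm, steel stem 7 mm diameter to 125 mm, eight-sided handle, 18 mm across its flats (facing its x axis and every 45 degrees on), from 125 to 215 mm
- brush_tip (a point): bristle tip of the brush, the brush's origin
- brush_grip (a point): point on the brush's axis 165 mm above its tip, midway up the handle: a good place to grip
- rotor: fixed centrifuge angle rotor on a grey foot, about 260 mm across and 165 mm high: four aluminium sleeves around a hub, each leaning 30 degrees from vertical with its mouth towards the hub. Three hold tubes with grey caps that stand 18 mm proud of the mouths; one is open. Origin on the bench under the hub; the open sleeve lies in its +x direction
- sleeve: the open sleeve of the rotor, fixed to it: 40 mm outer, 34 mm inner diameter (39 mm in the top 6 mm), 128 mm long. Origin at the centre of its underside, z axis along the sleeve's axis up and out of the mouth
- sleeve_mouth (a point): centre of the open sleeve's mouth, on its axis, 128 mm from its underside
- cushion (a joint): how far the sprung rubber cushion at the bottom of the open sleeve is pressed in, along the sleeve: 0 free, 0.006 m fully in. It starts to give at 2 N and takes 1 N more for each mm. The face of the cushion lies 72 to 102 mm below the mouth, depending on the adapter under it, which cannot be seen: feel for it
- stand: fixed white plastic brush stand: disc foot 96 mm diameter, 8 mm thick, with an upright cup in the middle, 83 mm high, 34 mm inner diameter, flaring to 48 mm at the mouth over its top 17 mm. Origin at the centre of its underside, z up
- stand_floor (a point): centre of the cup's inner floor, 8 mm above the bench, on which the brush rests
- jar: bystander: amber jar with a white cap, 48 mm diameter, 70 mm high, origin at the centre of its underside
- reagent: bystander: white bottle with a blue cap, 60 mm diameter, 120 mm high, origin at the centre of its underside. A fixed white vortex mixer, 100 mm high, stands on the bench behind it, more than 0.74 m from the robot
There are look-alikes about, which are no part of the job. Of the things shaped like the brush, the grey one is meant.

How it is judged:
By the outcome, as a careful person would: the job done as asked, in the order asked, and still so for the second after the job is handed in, with the robot touching nothing.
It also fails if it takes over 72 s, if anything falls off the work surface, if the arm or the gripper's body presses on something with over 40 N, if the wrist force passes 120 N, or if a joint passes its speed limit or range.

## Working session

There is one attempt and no reset: what is moved stays moved. The work goes in short steps, Python scripts to look and compute and a tool call to move; the robot and the scene stay as the last step left them, time stands still between calls to the robot, and variables do not carry over. Pictures are saved under pics/ and viewed, at most 10 in all, crops included, and the job is handed in when it is done.

Besides the shell and the picture viewer there is one more tool, called after "Request:" as name(argument=value, ...) on one line, values as JSON. send_rows: Moves the arm, as the interface text tells. Shifts and turns lie within -1 to 1; 1 stands for 0.04 m of shift or 0.12 rad of turn. Its arguments: {"type":"object","properties":{"steps":{"type":"array"},"squeeze":{"type":"number"}},"required":["steps"]}

```bash
ls; mkdir -p pics; python3 - <<'E'
from workcell import env
import cv2,numpy as np,pickle
fr={}
for n in("scene","top"):
    f=env.grab_frame(n);fr[n]=f
    cv2.imwrite(f"pics/{n}0.png",f["pixels"][:,:,::-1])
    print(n,f["intrinsics"].tolist(),np.round(f["cam_to_world"],3).tolist(),(f["depth"]>0).mean())
pickle.dump(fr,open("f0.pkl","wb"))
print(env.state())
E
```

```text
pics
scene [[535.1124558963996, 0.0, 283.2267856735599], [0.0, 535.1124558963996, 211.85158440756175], [0.0, 0.0, 1.0]] [[-0.735, 0.349, -0.582, 1257.787], [0.678, 0.379, -0.63, 816.335], [0.0, -0.857, -0.515, 762.246], [0.0, 0.0, 0.0, 1.0]] 0.971798469387755
top [[522.9485584905391, 0.0, 276.28164522064884], [0.0, 522.9485584905391, 208.75021109573018], [0.0, 0.0, 1.0]] [[-0.013, -0.991, 0.134, 444.133], [-1.0, 0.015, 0.01, 57.528], [-0.012, -0.134, -0.991, 1071.655], [0.0, 0.0, 0.0, 1.0]] 0.9958886054421768
{'time_s': 0.1, 'qpos': array([ 7.50013486e+01,  1.83462597e+01,  8.96992689e+01,  6.76052635e-04,
        7.20430320e+01, -1.14411950e+00]), 'qvel': array([-0.05315622, -0.12503332, -0.10658469, -0.02841929,  0.02153538,
       -0.00404199]), 'effort': array([-2.45046194e-04, -4.13329983e+01, -2.32509291e+01,  7.28126569e-02,
        4.22141387e-02, -6.00820863e-05]), 'ee_pos': array([137.55039031, 557.84442899, 213.22257239]), 'ee_rot': array([-1.79911470e+02, -2.41098663e-03,  1.66145257e+02]), 'force': array([ 0.61936967, -0.10124343, -0.16687902]), 'torque': array([-0.01034038,  0.01922141, -0.03089934]), 'gripper_force': 0.0, 'gripper_width': 90.95489588367806}
```

View pics/scene0.png

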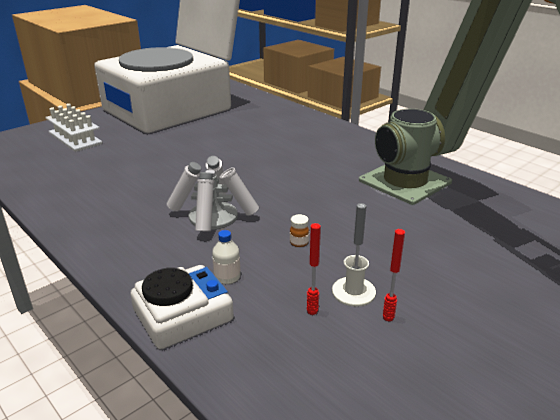

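View pics/top0.png

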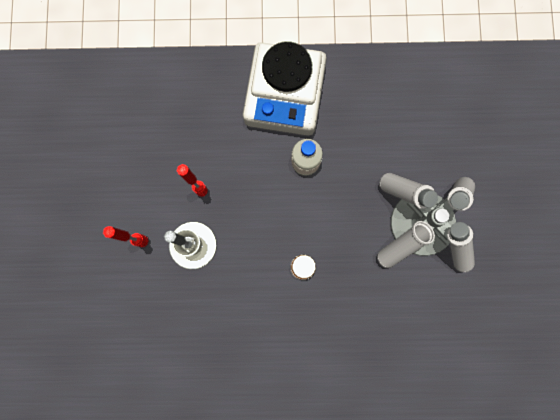

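The top view shows the grey brush in its white stand at about (180,240). Two red look-alikes stand at (195,182) and (125,236). In the rotor at about (430,220), the open sleeve's mouth is near (422,233). Next I'll confirm with one enlarged composite and measure.

```bash
cat > h.py <<'E'
import numpy as np,cv2,pickle
def cloud(f):
    K=f["intrinsics"];v,u=np.indices(f["depth"].shape);d=f["depth"]
    P=np.stack([(u-K[0,2])/K[0,0]*d,(v-K[1,2])/K[1,1]*d,d],-1)
    T=f["cam_to_world"];return P@T[:3,:3].T+T[:3,3]
def ray(f,u,v,z):
    K=f["intrinsics"];T=f["cam_to_world"]
    r=T[:3,:3]@np.array([(u-K[0,2])/K[0,0],(v-K[1,2])/K[1,1],1]);o=T[:3,3]
    return o+r*(z-o[2])/r[2]
E
python3 - <<'E'
from h import *
fr=pickle.load(open("f0.pkl","rb"))
t,s=fr["top"],fr["scene"]
a=cv2.resize(t["pixels"][165:285,370:490],(400,400),interpolation=cv2.INTER_CUBIC)
b=cv2.resize(t["pixels"][205:285,150:230],(400,400),interpolation=cv2.INTER_CUBIC)
cv2.imwrite("pics/crop1.png",np.hstack([a,b])[:,:,::-1])
C=cloud(t);S=cloud(s)
p=lambda *a:print(*[np.round(x,1) if not isinstance(x,str) else x for x in a])
# stand disc
px=t["pixels"].astype(int)
m=(px.min(-1)>150)&(np.abs(C[...,2]-8)<5)&(abs(np.indices(m0:=px.shape[:2])[1]-192)<40)&(abs(np.indices(m0)[0]-245)<40)
pts=C[m][:,:2].astype(np.float32);c,r=cv2.minEnclosingCircle(pts);p("disc",c,r,m.sum(),C[m][:,2].mean())
# table height
p("table z",C[330:400,200:400,2].mean())
# scene brush
def slab(Cl,lo,hi,x,y,R):
    q=Cl.reshape(-1,3);return q[(q[:,2]>lo)&(q[:,2]<hi)&(np.hypot(q[:,0]-x,q[:,1]-y)<R)]
for nm,Cl in(("top",C),("scene",S)):
    for lo,hi in((85,100),(105,120),(140,160),(160,180),(180,200),(200,218),(218,235)):
        q=slab(Cl,lo,hi,c[0],c[1],40);p(nm,lo,hi,len(q),q.mean(0) if len(q) else 0)
for u,v in((428,198),(460,199),(460,232),(442,216),(422,233)):p("cap",u,v,C[v,u])
# rotor foot
q=slab(C,-5,250,*C[216,442][:2],150);q=q[q[:,2]>8];p("rotor ext",q.min(0),q.max(0))
E
```

```text
disc [517.3 240.9] 48.1 985 7.3
table z 2.7
top 85 100 12 [517.9 234.   88.5]
top 105 120 0 0
top 140 160 21 [514.9 233.5 150.4]
top 160 180 23 [514.5 233.8 169.2]
top 180 200 30 [514.7 234.  190.5]
top 200 218 24 [514.4 233.9 209.2]
top 218 235 105 [517.2 240.2 222.2]
scene 85 100 23 [518.4 245.2  92.6]
scene 105 120 21 [517.4 243.9 112.6]
scene 140 160 77 [521.  246.4 150. ]
scene 160 180 82 [520.8 246.4 170.3]
scene 180 200 78 [520.9 246.7 190. ]
scene 200 218 76 [521.  246.3 208.7]
scene 218 235 56 [517.9 244.3 222.3]
cap 428 198 [ 583.9 -202.   152.6]
cap 460 199 [ 581.3 -258.3  152.6]
cap 460 232 [ 522.5 -253.9  155.2]
cap 442 216 [ 553.1 -229.2  138.5]
cap 422 233 [ 525.8 -200.5  106.6]
rotor ext [ 456.  -326.1    8.1] [ 654.2 -130.4  163.2]
```

View pics/crop1.png

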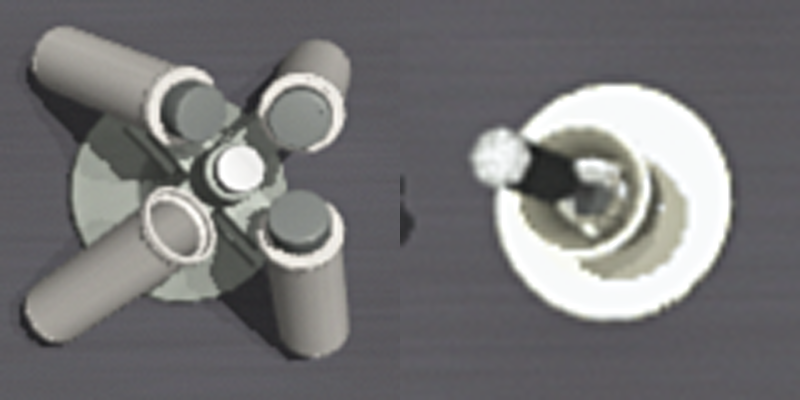

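The left crop shows the open mouth at crop (180,225), which is top pixel (424,232), with its sleeve slanting away to the lower left. The right crop shows the grey brush in its stand, the only grey one, so it is the one meant. Next I'll fit the sleeve's cylinder.

```bash
python3 - <<'E'
from h import *
from scipy.optimize import least_squares as LS
fr=pickle.load(open("f0.pkl","rb"));t,s=fr["top"],fr["scene"]
C=cloud(t);S=cloud(s)
K=t["intrinsics"];T=t["cam_to_world"]
hub=np.array([553,-229.])
az0=np.arctan2(-200.5+229,525.8-553)
d0=np.array([np.cos(az0),np.sin(az0)])
def fit(clouds,free):
    q=np.vstack([c.reshape(-1,3) for c in clouds])
    r=q[:,:2]-hub;al=r@d0;la=r@np.array([-d0[1],d0[0]])
    q=q[(al>55)&(al<140)&(abs(la)<24)&(q[:,2]>15)&(q[:,2]<130)]
    def ax(p):
        ti=p[3] if free else np.pi/6
        a=-np.array([np.cos(p[2])*np.sin(ti),np.sin(p[2])*np.sin(ti),0]);a[2]=np.cos(ti);return a
    def res(p):
        o=np.array([*(hub+90*d0+p[0]*np.array([-d0[1],d0[0]])),70+p[1]])
        w=q-o;a=ax(p);return np.linalg.norm(w-np.outer(w@a,a),axis=1)-20
    p0=[0,0,az0]+([np.pi/6] if free else [])
    R=LS(res,p0,loss="soft_l1");p=R.x
    o=np.array([*(hub+90*d0+p[0]*np.array([-d0[1],d0[0]])),70+p[1]])
    a=ax(p);w=(q-o);print(len(q),"o",o.round(1),"az",np.degrees(p[2]).round(2),"tilt",np.degrees(p[3]).round(1) if free else 30,"rms",np.sqrt((res(p)**2).mean()).round(2),"along",np.percentile(w@a,[1,99]).round(1))
    return o,a
for nm,c in(("top",[C]),("scene",[S]),("both",[C,S])):
    for fr_ in(0,1): o,a=fit(c,fr_)
o,a=fit([C,S],0)
# mouth plane: bright rim pixels near mouth in top view
m=t["pixels"].astype(int).min(-1)
v,u=np.indices(m.shape);g=(abs(u-424)<16)&(abs(v-232)<16)
for nm,Cl,gg in(("top",C,g),("scene",S,np.ones_like(g))):
    w=Cl-o;h=w@a;rad=np.linalg.norm(w-h[...,None]*a,axis=-1)
    k=gg&(rad>14)&(rad<23)&(h>0)&(h<110)
    print(nm,"axial max",np.percentile(h[k],[50,75,90,95,98,100]).round(1),k.sum())
# mouth centre via rim contour (inner dark ellipse / outer) for several heights
h0=np.percentile((( C-o)@a)[g&(np.linalg.norm((C-o)-((C-o)@a)[...,None]*a,axis=-1)<22)],96)
print("mouth",(o+a*h0).round(1),"h0",h0.round(1))
# caps: fit circle of dark grey caps tops
for (cu,cv) in((428,198),(460,199),(460,232)):
    k=(np.hypot(u-cu,v-cv)<9)&(C[...,2]>140);print("cap",C[k].mean(0).round(1),k.sum())
E
```

```text
806 o [ 494.7 -160.3   52.8] az 130.83 tilt 30 rms 1.46 along [-30.5  79.5]
806 o [ 494.7 -160.3   52.8] az 130.84 tilt 30.1 rms 1.47 along [-30.6  79.4]
506 o [ 493.4 -161.5   59.3] az 132.47 tilt 30 rms 6.15 along [-36.1  72.9]
506 o [ 493.4 -161.5   58.9] az 132.16 tilt 29.3 rms 6.07 along [-35.7  73.4]
1312 o [ 494.2 -160.7   53.9] az 131.77 tilt 30 rms 3.89 along [-31.5  78.4]
1312 o [ 494.2 -160.7   54. ] az 131.81 tilt 30.1 rms 3.9 along [-31.5  78.3]
1312 o [ 494.2 -160.7   53.9] az 131.77 tilt 30 rms 3.89 along [-31.5  78.4]
top axial max [83.6 91.2 94.6 95.5 96.4 97. ] 544
scene axial max [53.6 78.4 90.4 92.9 94.3 95.7] 472
mouth [ 526.1 -196.4  136.8] h0 95.7
cap [ 583.5 -201.1  156. ] 248
cap [ 581.3 -258.4  152.2] 249
cap [ 522.5 -253.6  156. ] 248
```

```bash
cat > g.py <<'E'
import sys,numpy as np
from workcell import env
from scipy.spatial.transform import Rotation as Ro
s=env.state();R=Ro.from_euler("xyz",s["ee_rot"],degrees=True)
print("t",s["time_s"],"tcp",s["ee_pos"].round(1),"rot",s["ee_rot"].round(2),"F",s["force"].round(2),"w",round(s["gripper_width"],1),"gf",round(s["gripper_force"],1))
if len(sys.argv)>3:
    d=R.inv().apply(np.array(list(map(float,sys.argv[1:4])))-s["ee_pos"])/40
    print("units",d.round(2),"yaw",round(-((130.8-s["ee_rot"][2]+180)%360-180)/np.degrees(.12),2))
E
```

Request:
send_rows(steps=[[[0,0,-0.3,1,1],[0,0,-0.3,1,1],[0,0,-0.3,1,1],[0,0,-0.3,1,1],[0,0,-0.3,1,1]]])

```text
time_s: 0.52
ee_pos: [137.6, 558.0, 274.0]
ee_rot: [-180.0, 0.0, 131.4]
force: [-0.7, -0.6, -0.2]
gripper_width: 91.0
gripper_force: 0.0
```

```bash
python3 g.py 517.5 241 270
```

```text
t 0.5167 tcp [137.6 558.  274. ] rot [-1.7995e+02  4.0000e-02  1.3143e+02] F [-0.66 -0.61 -0.23] w 91.0 gf 0.0
units [-12.23   1.88   0.11] yaw 0.09
```

Request:
send_rows(steps=[[[-0.8,0.12,0,0.1,1],[-0.8,0.12,0,0,1],[-0.8,0.12,0,0,1],[-0.8,0.12,0,0,1],[-0.8,0.12,0,0,1]]])

```text
time_s: 0.93
ee_pos: [261.9, 452.5, 273.6]
ee_rot: [-180.0, 0.0, 131.1]
force: [0.7, -0.5, 0.1]
gripper_width: 91.3
gripper_force: 0.0
```

Request:
send_rows(steps=[[[-0.8,0.12,0,0,1],[-0.8,0.12,0,0,1],[-0.8,0.12,0,0,1],[-0.8,0.12,0,0,1],[-0.8,0.12,0,0,1]]])

```text
time_s: 1.35
ee_pos: [385.2, 347.5, 273.6]
ee_rot: [-180.0, -0.0, 131.1]
force: [-0.0, 0.3, 0.4]
gripper_width: 91.5
gripper_force: 0.0
```

Request:
send_rows(steps=[[[-0.8,0.12,0,0,1],[-0.8,0.12,0,0,1],[-0.8,0.12,0,0,1],[-0.8,0.12,0,0,1],[-0.8,0.12,0,0,1]]])

```text
time_s: 1.77
ee_pos: [508.4, 242.7, 273.6]
ee_rot: [-180.0, -0.0, 131.1]
force: [0.6, 0.4, 0.5]
gripper_width: 90.8
gripper_force: 0.0
```

```bash
python3 g.py 517.5 241 169
```

```text
t 1.7667 tcp [508.4 242.7 273.6] rot [-1.7996e+02 -2.0000e-02  1.3107e+02] F [0.61 0.41 0.54] w 90.8 gf 0.0
units [-0.18  0.14  2.61] yaw 0.04
```

Request:
send_rows(steps=[[[-0.18,0.14,0.4,0,1],[0,0,0.6,0,1],[0,0,0.6,0,1],[0,0,0.6,0,1],[0,0,0.4,0,1]]])

```text
time_s: 2.18
ee_pos: [515.4, 241.5, 167.1]
ee_rot: [-179.8, -0.1, 131.1]
force: [-0.1, -0.3, -0.2]
gripper_width: 91.1
gripper_force: 0.0
```

Request:
send_rows(steps=[[[0,0,0,0,0],[0,0,0,0,0],[0,0,0,0,0],[0,0,0,0,0],[0,0,0,0,0]]], squeeze=12)

```text
time_s: 2.6
ee_pos: [517.3, 242.7, 171.4]
ee_rot: [179.8, 0.0, 131.1]
force: [-0.3, -0.2, 0.1]
gripper_width: 60.5
gripper_force: 0.0
```

Request:
send_rows(steps=[[[0,0,0,0,0],[0,0,0,0,0],[0,0,0,0,0],[0,0,0,0,0],[0,0,0,0,0]]])

```text
time_s: 3.02
ee_pos: [516.6, 242.3, 170.0]
ee_rot: [180.0, -0.0, 131.1]
force: [0.4, -0.2, 0.3]
gripper_width: 27.1
gripper_force: 0.0
```

```bash
python3 g.py 517.5 241 169
```

```text
t 3.0167 tcp [516.6 242.3 170. ] rot [179.99  -0.   131.08] F [ 0.39 -0.22  0.32] w 27.1 gf 0.0
units [-0.04 -0.    0.03] yaw 0.04
```

Request:
send_rows(steps=[[[-0.04,0,0,0,0],[0,0,0,0,0],[0,0,0,0,0],[0,0,0,0,0],[0,0,0,0,0]]])

```text
time_s: 3.43
ee_pos: [517.6, 241.0, 169.9]
ee_rot: [-180.0, -0.0, 131.1]
force: [0.2, -0.5, -0.0]
gripper_width: 19.1
gripper_force: 12.0
```

Request:
send_rows(steps=[[[0,0,-0.02,0,0],[0,0,-0.05,0,0],[0,0,-0.3,0,0],[0,0,-0.4,0,0],[0,0,-0.4,0,0]]])

```text
time_s: 3.85
ee_pos: [517.3, 241.0, 216.9]
ee_rot: [-179.9, -0.0, 131.1]
force: [0.4, 0.0, -1.3]
gripper_width: 18.7
gripper_force: 12.0
```

```bash
python3 g.py; python3 - <<'E'
from h import *
from workcell import env
f=env.grab_frame("scene");C=cloud(f).reshape(-1,3)
q=C[(np.hypot(C[:,0]-518,C[:,1]-243)<40)]
for lo in range(90,250,10):
    k=q[(q[:,2]>lo)&(q[:,2]<lo+10)];print(lo,len(k),k.mean(0).round(1) if len(k) else 0)
cv2.imwrite("pics/s1.png",cv2.resize(f["pixels"][120:320,260:460],(600,600))[:,:,::-1])
E
```

```text
t 3.85 tcp [517.3 241.  216.9] rot [-1.7993e+02 -3.0000e-02  1.3108e+02] F [ 0.37  0.01 -1.35] w 18.7 gf 12.0
90 49 [522.9 247.4  95.4]
100 50 [521.5 247.5 105. ]
110 54 [518.5 245.3 114.1]
120 13 [517.8 244.5 125.5]
130 12 [517.8 243.9 135.7]
140 16 [517.2 243.9 145.4]
150 13 [516.9 244.3 154.8]
160 14 [516.9 244.  165.7]
170 9 [517.3 244.8 174. ]
180 36 [520.9 246.9 184.5]
190 45 [520.7 246.9 194.9]
200 37 [520.9 246.5 205. ]
210 29 [527.4 249.5 215.8]
220 74 [529.7 251.1 224.9]
230 75 [530.6 255.1 234.7]
240 81 [532.1 254.8 245.1]
```

View pics/s1.png

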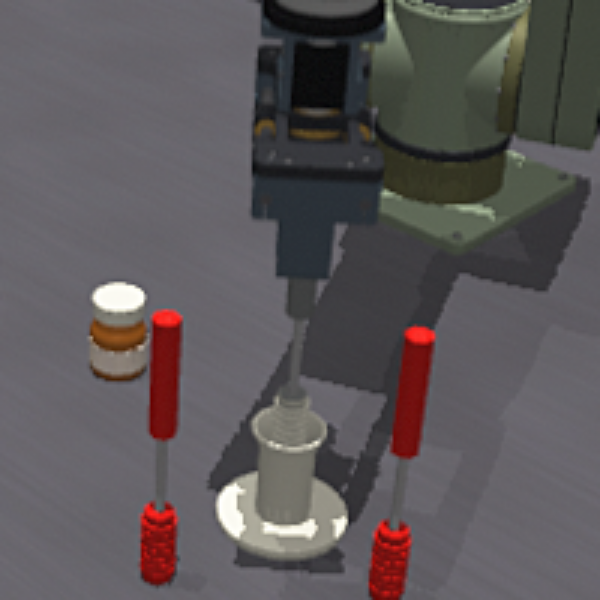

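```bash
python3 - <<'E'
from h import *
fr=pickle.load(open("f0.pkl","rb"))
for n in fr:
    C=cloud(fr[n]).reshape(-1,3);r=np.hypot(C[:,0]-517.5,C[:,1]-241)
    k=C[(r>19)&(r<27)&(C[:,2]>50)&(C[:,2]<130)];print(n,len(k),np.histogram(k[:,2],bins=range(50,131,5)))
E
```

```text
scene 287 (array([18, 20, 22, 26, 49, 68, 84,  0,  0,  0,  0,  0,  0,  0,  0,  0]), array([ 50,  55,  60,  65,  70,  75,  80,  85,  90,  95, 100, 105, 110,
       115, 120, 125, 130]))
top 237 (array([  0,   0,   0,   6,  44,  73, 108,   6,   0,   0,   0,   0,   0,
         0,   0,   0]), array([ 50,  55,  60,  65,  70,  75,  80,  85,  90,  95, 100, 105, 110,
       115, 120, 125, 130]))
```

Request:
send_rows(steps=[[[0,0,-0.25,0,0],[0,0,-0.1,0,0],[0,0,0,0,0]]], squeeze=7)

```text
time_s: 4.15
ee_pos: [517.9, 241.3, 231.3]
ee_rot: [179.9, 0.0, 131.1]
force: [-0.6, 0.3, -1.1]
gripper_width: 19.3
gripper_force: 7.0
```

```bash
python3 g.py
```

```text
t 4.15 tcp [517.9 241.3 231.3] rot [1.7993e+02 2.0000e-02 1.3108e+02] F [-0.56  0.26 -1.07] w 19.3 gf 7.0
```

Request:
send_rows(steps=[[[-0.15,0,0,0,0],[-0.24,0,0.01,0,0],[-0.24,0,0.02,0,0],[-0.24,0,0.03,0,0],[0,0,0,0,0]]])

```text
time_s: 4.57
ee_pos: [541.8, 213.1, 227.6]
ee_rot: [-180.0, 0.0, 131.0]
force: [-0.5, 0.4, -0.1]
gripper_width: 19.4
gripper_force: 7.0
```

Request:
send_rows(steps=[[[-0.24,0,0.05,0,0],[-0.24,0,0.06,0,0],[-0.23,0,0.07,0,0],[0,0,0,0,0],[0,0,0,0,0]]])

```text
time_s: 4.98
ee_pos: [559.5, 192.7, 220.6]
ee_rot: [-180.0, -0.0, 131.0]
force: [-0.8, -0.3, -1.0]
gripper_width: 19.3
gripper_force: 7.0
```

```bash
python3 g.py; python3 - <<'E'
from h import *
from workcell import env
f=env.grab_frame("scene")
cv2.imwrite("pics/s2.png",cv2.resize(f["pixels"][120:320,260:460],(600,600))[:,:,::-1])
E
```

```text
t 4.9833 tcp [559.5 192.7 220.6] rot [-179.95   -0.    131.02] F [-0.76 -0.31 -1.  ] w 19.3 gf 7.0
```

View pics/s2.png

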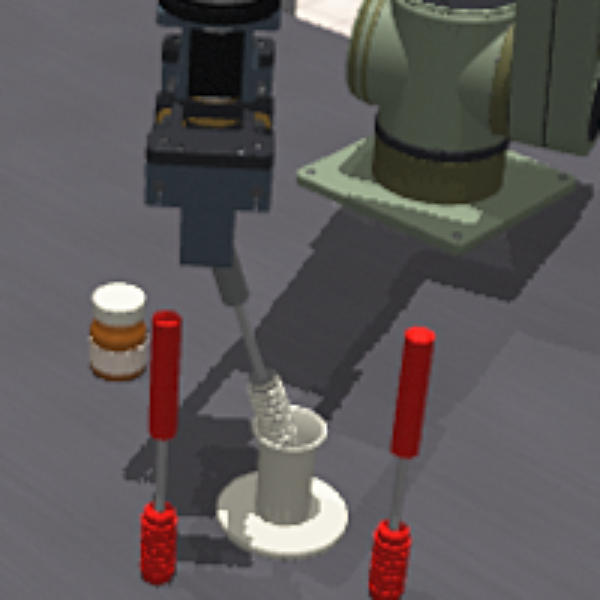

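The brush is pivoting in the pads about the closing line: it leans about 18° at crop (260,350), with its tip still in the flare. I'll go on to 30°.

Request:
send_rows(steps=[[[-0.23,0,0.09,0,0],[-0.22,0,0.1,0,0],[-0.22,0,0.1,0,0],[-0.2,0,0.12,0,0],[0,0,0,0,0]]])

```text
time_s: 5.45
ee_pos: [582.8, 165.8, 203.3]
ee_rot: [-179.9, -0.0, 131.0]
force: [0.2, -0.1, -0.3]
gripper_width: 18.9
gripper_force: 7.0
```

Request:
send_rows(steps=[[[0,0,0,0,0],[0,0,0,0,0],[0,0,0,0,0]]], squeeze=20)

```text
time_s: 5.7
ee_pos: [582.0, 167.3, 204.8]
ee_rot: [-180.0, 0.0, 131.1]
force: [-0.1, -0.2, -0.7]
gripper_width: 19.0
gripper_force: 20.0
```

```bash
python3 g.py; cat > ax.py <<'E'
from h import *
from workcell import env
s=env.state();g=s["ee_pos"]+[0,0,19]
az=np.radians(s["ee_rot"][2]);X=np.array([np.cos(az),np.sin(az),0]);Y=np.array([np.sin(az),-np.cos(az),0])
for n in("scene","top"):
    f=env.grab_frame(n);C=cloud(f).reshape(-1,3);w=C-g
    x,y,z=w@X,w@Y,w[:,2]
    k=(abs(y)<9)&(z<-22)&(z>-145)&(abs(x+z*np.tan(np.radians(30)))<40)&(C[:,2]>87)
    if k.sum()<20: print(n,k.sum());continue
    # stem/handle/bristle: per-slice centre
    zs=np.arange(-140,-20,10);o=[]
    for a in zs:
        j=k&(z>=a)&(z<a+10)
        if j.sum()>4:o.append((a+5,(x[j].min()+x[j].max())/2,(y[j].min()+y[j].max())/2,x[j].max()-x[j].min()))
    o=np.array(o);print(n);print(o.round(1).tolist())
    if len(o)>2:
        p=np.polyfit(o[:,0],o[:,1],1);print("tilt",np.degrees(np.arctan(-p[0])).round(1),"x at grasp",p[1].round(1))
E
python3 ax.py
```

```text
t 5.7 tcp [582.  167.3 204.8] rot [-1.7999e+02  1.0000e-02  1.3110e+02] F [-0.11 -0.16 -0.75] w 19.0 gf 20.0
scene
[[-135.0, 89.7, 3.0, 27.8], [-125.0, 83.8, 1.4, 29.7], [-115.0, 78.0, 3.1, 27.3], [-105.0, 74.4, 0.6, 25.3], [-95.0, 69.4, 1.8, 21.4], [-85.0, 59.6, 1.6, 10.7], [-75.0, 52.8, 2.9, 10.9], [-65.0, 48.2, 2.2, 10.6], [-55.0, 43.6, 2.0, 10.6], [-45.0, 33.9, 4.0, 16.3], [-35.0, 30.5, 4.1, 22.4], [-25.0, 25.1, 3.6, 20.3]]
tilt 31.1 x at grasp 9.2
top
[[-135.0, 97.2, -0.2, 10.1], [-125.0, 93.4, -0.0, 8.5], [-115.0, 75.4, -0.5, 30.9], [-105.0, 72.7, -0.3, 25.8], [-95.0, 69.7, 0.6, 15.8], [-85.0, 60.3, -0.2, 5.5], [-75.0, 54.1, -0.1, 9.2], [-65.0, 47.6, -0.6, 4.1]]
tilt 35.2 x at grasp 0.8
```

Request:
send_rows(steps=[[[0,0,-0.2,0,0],[0,0,-0.4,0,0],[0,0,-0.5,0,0],[0,0,-0.4,0,0],[0,0,0,0,0]]])

```text
time_s: 6.22
ee_pos: [583.8, 167.9, 269.3]
ee_rot: [179.6, 0.2, 131.1]
force: [-0.2, 0.7, -0.5]
gripper_width: 18.8
gripper_force: 20.0
```

```bash
sed -i 's/z>-145/z>-175/; s/np.arange(-140/np.arange(-170/' ax.py; python3 g.py; python3 ax.py
```

```text
t 6.2167 tcp [583.8 167.9 269.3] rot [179.57   0.21 131.1 ] F [-0.2   0.68 -0.55] w 18.8 gf 20.0
scene
[[-155.0, 95.5, 6.6, 18.4], [-145.0, 95.3, 3.3, 27.1], [-135.0, 90.3, 3.0, 31.2], [-125.0, 83.6, 3.2, 31.1], [-115.0, 77.8, 2.3, 29.0], [-105.0, 75.3, 1.1, 24.6], [-95.0, 68.5, 1.9, 20.8], [-85.0, 58.8, 1.5, 10.5], [-75.0, 52.3, 2.8, 10.5], [-65.0, 47.8, 2.7, 10.4], [-55.0, 42.3, 2.2, 8.3], [-45.0, 32.7, 4.6, 21.8], [-35.0, 29.7, 2.9, 24.0], [-25.0, 25.4, 4.8, 19.9]]
tilt 30.4 x at grasp 9.7
top
[[-145.0, 102.5, -0.1, 7.7], [-135.0, 98.0, -0.1, 9.5], [-125.0, 90.5, 0.0, 11.0], [-115.0, 75.4, -0.5, 30.1], [-105.0, 71.3, -0.0, 24.2], [-95.0, 68.2, -0.6, 17.5], [-85.0, 57.4, -0.8, 8.6], [-75.0, 51.3, -0.8, 8.8]]
tilt 37.0 x at grasp -6.0
```

Request:
send_rows(steps=[[[-0.3,-0.25,-0.2,0.04,0],[-0.6,-0.5,-0.2,0,0],[-0.6,-0.5,-0.2,0,0],[-0.6,-0.5,-0.2,0,0],[-0.6,-0.5,0,0,0]]])

```text
time_s: 6.73
ee_pos: [584.5, 25.5, 296.9]
ee_rot: [180.0, 0.0, 130.8]
force: [-0.6, -0.6, -0.4]
gripper_width: 18.7
gripper_force: 20.0
```

Request:
send_rows(steps=[[[-0.6,-0.5,0,0,0],[-0.6,-0.5,0,0,0],[-0.6,-0.5,0,0,0],[-0.6,-0.5,0,0,0],[-0.6,-0.5,0,0,0]]])

```text
time_s: 7.15
ee_pos: [586.4, -130.8, 295.1]
ee_rot: [-179.9, -0.1, 130.8]
force: [0.0, -0.6, -1.3]
gripper_width: 18.6
gripper_force: 20.0
```

Request:
send_rows(steps=[[[-0.6,-0.5,0,0,0],[-0.6,-0.5,0,0,0],[-0.6,-0.5,0,0,0],[-0.5,-0.4,0,0,0],[-0.3,-0.2,0,0,0]]])

```text
time_s: 7.57
ee_pos: [590.7, -265.8, 294.7]
ee_rot: [-179.9, -0.1, 130.7]
force: [1.3, -0.1, -1.4]
gripper_width: 19.2
gripper_force: 20.0
```

```bash
python3 g.py 599 -280.5 289
```

```text
t 7.5667 tcp [ 590.7 -265.8  294.7] rot [-1.7988e+02 -1.3000e-01  1.3067e+02] F [ 1.3  -0.05 -1.39] w 19.2 gf 20.0
units [-0.41 -0.08  0.14] yaw -0.02
```

Request:
send_rows(steps=[[[-0.2,-0.08,0,0,0],[-0.2,0,0,0,0],[0,0,0,0,0],[0,0,0,0,0]]])

```text
time_s: 7.9
ee_pos: [600.2, -276.1, 296.3]
ee_rot: [180.0, -0.1, 130.9]
force: [-0.1, 0.0, -0.5]
gripper_width: 19.0
gripper_force: 20.0
```

```bash
python3 g.py 599 -280.5 289; sed -i 's/\[0,0,19\]/np.array([0,0,19])/' ax.py; sed -i 's/C\[:,2\]>87/C[:,2]>100/' ax.py; python3 ax.py;  python3 - <<'E'
from h import *
from workcell import env
f=env.grab_frame("scene");t=env.grab_frame("top");pickle.dump((f,t),open("f1.pkl","wb"))
a=cv2.resize(f["pixels"][110:240,140:270],(400,400),interpolation=cv2.INTER_CUBIC)
b=cv2.resize(t["pixels"][160:290,360:490],(400,400),interpolation=cv2.INTER_CUBIC)
cv2.imwrite("pics/s3.png",np.hstack([a,b])[:,:,::-1])
E
```

```text
t 7.9 tcp [ 600.2 -276.1  296.3] rot [ 1.7998e+02 -7.0000e-02  1.3087e+02] F [-0.14  0.05 -0.47] w 19.0 gf 20.0
units [-0.06 -0.09  0.18] yaw 0.01
scene
[[-165.0, 131.2, -1.5, 6.6], [-145.0, 99.7, 1.5, 18.1], [-135.0, 90.9, 2.4, 33.2], [-125.0, 85.6, 0.9, 29.8], [-115.0, 82.1, 3.0, 30.1], [-105.0, 76.2, 1.5, 24.6], [-95.0, 72.0, 2.6, 20.0], [-85.0, 62.1, 4.4, 12.7], [-75.0, 56.0, 1.6, 10.1], [-65.0, 48.0, 2.1, 14.7], [-55.0, 43.7, 2.9, 11.4], [-45.0, 34.6, 4.0, 16.8], [-35.0, 32.3, 2.1, 23.2], [-25.0, 26.2, 1.6, 19.8]]
tilt 34.2 x at grasp 5.6
top
[[-165.0, 128.2, -1.0, 6.1], [-145.0, 103.6, 0.2, 6.8], [-135.0, 99.4, 0.0, 13.0], [-125.0, 92.4, -0.0, 12.2], [-115.0, 83.7, -0.4, 17.7], [-105.0, 73.2, 0.1, 25.4], [-95.0, 70.6, 0.7, 17.5], [-85.0, 59.4, 0.4, 11.1], [-75.0, 53.9, 0.5, 8.1], [-65.0, 47.1, 0.4, 10.7], [-55.0, 43.6, 0.4, 10.6], [-45.0, 36.3, 0.3, 10.0], [-35.0, 32.3, 0.0, 19.5], [-25.0, 28.3, 0.1, 14.2]]
tilt 34.9 x at grasp 4.8
```

View pics/s3.png

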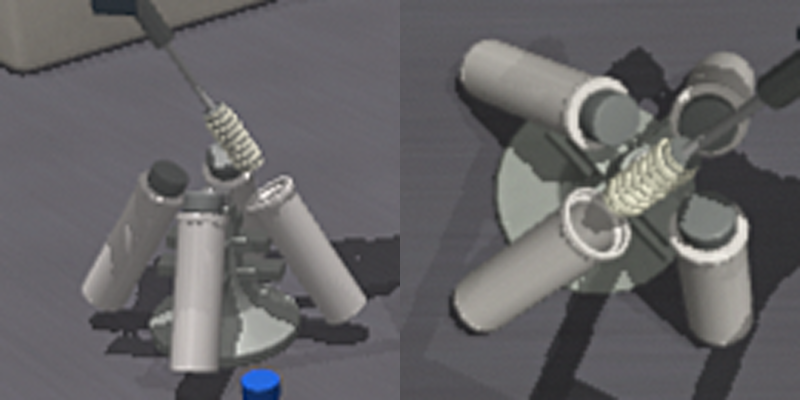

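The picture shows the brush tilted parallel to the open sleeve, with its tip at scene crop (248,162) and the mouth at (271,195), nearly in line. I'll check the sleeve fit in the scene view, where the slant plane is seen broadside.

```bash
cat > chk.py <<'E'
from h import *
from scipy.optimize import least_squares as LS
def cyl(q,p0,r):
    # p: x,y,z offset in plane, dir dx,dy
    def ax(p):a=np.array([p[2],p[3],1.]);return a/np.linalg.norm(a)
    z0=np.median(q[:,2]);f=lambda p:np.linalg.norm(np.cross(q-np.array([p[0],p[1],z0]),ax(p)),axis=1)-r
    R=LS(f,p0(z0),loss="soft_l1",f_scale=1.0).x;e=f(R);return np.array([R[0],R[1],z0]),ax(R),np.median(abs(e)),len(q)
a0=np.array([.3267,-.3785,.866]);m0=np.array([525.9,-196.4,135.5])
X=np.array([-.6545,.756,0]);Y=np.array([.756,.6545,0])
s,t=pickle.load(open("f1.pkl","rb"))
for n,f in(("scene",s),("top",t)):
    C=cloud(f).reshape(-1,3);w=C-m0;h=w@a0;rad=np.linalg.norm(w-np.outer(h,a0),axis=1)
    for nm,k,r in(("sleeve",(rad<27)&(h<-8)&(h>-118)&(abs(w@Y)<24),20),("brist",(rad<27)&(h>32)&(h<75),12.5),("handle",(rad<22)&(h>152)&(h<178),9)):
        o,a,e,N=cyl(C[k],lambda z0:[*(m0+a0*(z0-m0[2])/a0[2])[:2],a0[0]/a0[2],a0[1]/a0[2]],r)
        # point where the axis crosses z
        q=lambda z:(o+a*(z-o[2])/a[2])
        print(n,nm,N,"res",e.round(2),"tilt",np.degrees(np.arccos(a[2])).round(1),"az",np.degrees(np.arctan2(a[1],a[0])).round(1),"off X,Y at z=o:",((o-(m0+a0*(o[2]-m0[2])/a0[2]))@np.c_[X,Y]).round(1),"z",o[2].round(0))
E
python3 chk.py
```

```text
scene sleeve 633 res 1.55 tilt 30.5 az -47.9 off X,Y at z=o: [ 3.6 -0.6] z 90.0
scene brist 157 res 1.46 tilt 30.4 az -52.4 off X,Y at z=o: [7.4 2.8] z 188.0
scene handle 81 res 1.42 tilt 34.7 az -54.9 off X,Y at z=o: [5.6 4. ] z 282.0
top sleeve 997 res 0.84 tilt 29.0 az -48.6 off X,Y at z=o: [0.8 0.2] z 100.0
top brist 275 res 0.66 tilt 30.9 az -50.0 off X,Y at z=o: [3.2 4.2] z 190.0
top handle 180 res 0.61 tilt 30.5 az -47.4 off X,Y at z=o: [1.4 4.1] z 283.0
```

Request:
send_rows(steps=[[[-0.08,-0.1,0,0,0],[0.1,0,0.173,0,0],[0.1,0,0.173,0,0],[0.1,0,0.173,0,0],[0.05,0,0.087,0,0]]])

```text
time_s: 8.52
ee_pos: [588.4, -270.8, 270.8]
ee_rot: [-179.9, -0.2, 130.8]
force: [0.8, 1.1, -0.8]
gripper_width: 18.4
gripper_force: 20.0
```

Request:
send_rows(steps=[[[0.05,0,0.087,0,0],[0.05,0,0.087,0,0],[0.05,0,0.087,0,0],[0.05,0,0.087,0,0],[0,0,0,0,0]]])

```text
time_s: 8.93
ee_pos: [583.9, -265.2, 257.8]
ee_rot: [-180.0, -0.1, 130.8]
force: [0.3, 0.6, -1.0]
gripper_width: 18.5
gripper_force: 20.0
```

```bash
cat > d.py <<'E'
from h import *
from workcell import env
a=np.array([.3267,-.3785,.866])
s=env.state();X=np.array([-.6545,.756,0]);Y=np.array([.756,.6545,0])
tip=s["ee_pos"]+101.5*X-np.array([0,0,136])
w=tip-np.array([525.9,-196.4,135.5]);h=w@a
F=s["force"];off=w-h*a
print("t",round(s["time_s"],2),"depth(nominal)",round(-h,1),"offX",round(off@X,1),"offY",round(off@Y,1),"Fax",round(F@a,2),"FY",round(F@Y,2),"Fperp",round(F@np.cross(Y,a),2),"gw",round(s["gripper_width"],1),round(s["gripper_force"],1))
E
python3 d.py;python3 - <<'E'
from h import *
from workcell import env
f=env.grab_frame("scene");t=env.grab_frame("top");pickle.dump((f,t),open("f2.pkl","wb"))
a=cv2.resize(f["pixels"][110:240,140:270],(400,400),interpolation=cv2.INTER_CUBIC)
b=cv2.resize(t["pixels"][160:290,360:490],(400,400),interpolation=cv2.INTER_CUBIC)
cv2.imwrite("pics/s4.png",np.hstack([a,b])[:,:,::-1])
E
```

```text
t 8.93 depth(nominal) 17.6 offX 2.7 offY -1.2 Fax -0.95 FY 0.58 Fperp 0.28 gw 18.5 20.0
```

View pics/s4.png

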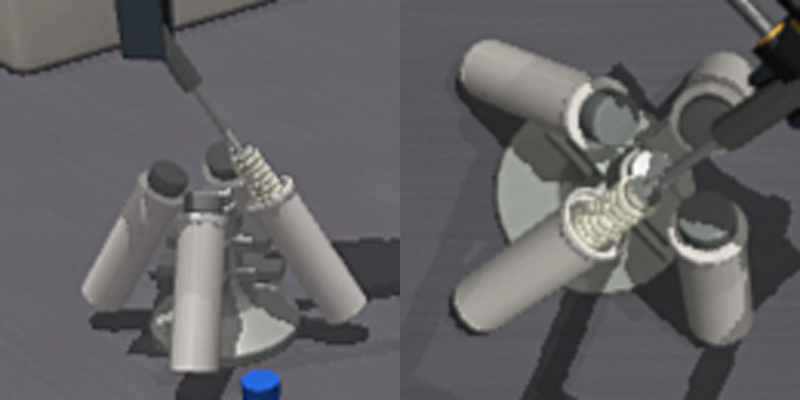

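The bristle head is in the mouth at scene crop (270,185), centred in both views, with no contact force. I'll go deeper, then feel for the cushion.

Request:
send_rows(steps=[[[0.08,0,0.139,0,0],[0.08,0,0.139,0,0],[0.08,0,0.139,0,0],[0,0,0,0,0]]])

```text
time_s: 9.37
ee_pos: [576.9, -257.5, 240.2]
ee_rot: [-179.9, -0.2, 130.8]
force: [-0.4, -0.2, -1.7]
gripper_width: 19.0
gripper_force: 20.0
```

```bash
python3 d.py
```

```text
t 9.37 depth(nominal) 38.1 offX 2.9 offY -1.5 Fax -1.51 FY -0.41 Fperp 0.71 gw 19.0 20.0
```

Request:
send_rows(steps=[[[0.08,0,0.139,0,0],[0.08,0,0.139,0,0],[0.08,0,0.139,0,0],[0,0,0,0,0],[0,0,0,0,0]]])

```text
time_s: 9.78
ee_pos: [571.5, -250.9, 224.8]
ee_rot: [-180.0, -0.0, 130.8]
force: [0.3, -1.3, -0.1]
gripper_width: 18.7
gripper_force: 20.0
```

```bash
python3 d.py;python3 d.py
```

```text
t 9.78 depth(nominal) 55.6 offX 2.6 offY -1.2 Fax 0.49 FY -0.63 Fperp 1.1 gw 18.7 20.0
t 9.78 depth(nominal) 55.6 offX 2.6 offY -1.2 Fax 0.49 FY -0.63 Fperp 1.1 gw 18.7 20.0
```

Request:
send_rows(steps=[[[0.06,0,0.104,0,0],[0.06,0,0.104,0,0],[0,0,0,0,0],[0,0,0,0,0]]])

```text
time_s: 10.12
ee_pos: [568.5, -247.4, 216.6]
ee_rot: [-180.0, -0.0, 130.8]
force: [0.6, -0.4, -0.8]
gripper_width: 18.8
gripper_force: 20.0
```

```bash
python3 d.py
```

```text
t 10.12 depth(nominal) 65.1 offX 2.5 offY -1.2 Fax -0.39 FY 0.19 Fperp 0.98 gw 18.8 20.0
```

Request:
send_rows(steps=[[[0.02,0,0.035,0,0],[0,0,0,0,0],[0,0,0,0,0]]])

```text
time_s: 10.37
ee_pos: [568.2, -246.9, 215.6]
ee_rot: [180.0, 0.0, 130.8]
force: [0.4, -0.2, -1.5]
gripper_width: 18.7
gripper_force: 20.0
```

```bash
python3 d.py
```

```text
t 10.37 depth(nominal) 66.2 offX 2.5 offY -1.1 Fax -1.1 FY 0.17 Fperp 1.17 gw 18.7 20.0
```

Request:
send_rows(steps=[[[0.02,0,0.035,0,0],[0,0,0,0,0],[0,0,0,0,0]]])

```text
time_s: 10.62
ee_pos: [567.6, -246.3, 214.0]
ee_rot: [180.0, -0.0, 130.8]
force: [0.7, -0.1, 0.3]
gripper_width: 18.7
gripper_force: 20.0
```

```bash
python3 d.py
```

```text
t 10.62 depth(nominal) 68.0 offX 2.5 offY -1.2 Fax 0.53 FY 0.42 Fperp 0.33 gw 18.7 20.0
```

Request:
send_rows(steps=[[[0.02,0,0.035,0,0],[0,0,0,0,0]]])

```text
time_s: 10.78
ee_pos: [566.9, -245.6, 212.4]
ee_rot: [-180.0, -0.0, 130.8]
force: [0.0, -1.0, -0.7]
gripper_width: 18.6
gripper_force: 20.0
```

Request:
send_rows(steps=[[[0.02,0,0.035,0,0],[0,0,0,0,0]]])

```text
time_s: 10.95
ee_pos: [566.4, -244.9, 211.0]
ee_rot: [-180.0, -0.0, 130.8]
force: [-0.3, 0.0, -1.3]
gripper_width: 18.9
gripper_force: 20.0
```

```bash
python3 d.py
```

```text
t 10.95 depth(nominal) 71.6 offX 2.5 offY -1.2 Fax -1.2 FY -0.18 Fperp 0.46 gw 18.9 20.0
```

Request:
send_rows(steps=[[[0.02,0,0.035,0,0],[0,0,0,0,0]]])

```text
time_s: 11.12
ee_pos: [565.9, -244.3, 209.6]
ee_rot: [-180.0, -0.0, 130.8]
force: [-0.1, 0.1, -0.2]
gripper_width: 18.5
gripper_force: 20.0
```

Request:
send_rows(steps=[[[0.02,0,0.035,0,0],[0,0,0,0,0]]])

```text
time_s: 11.28
ee_pos: [565.3, -243.7, 208.2]
ee_rot: [-180.0, -0.0, 130.8]
force: [-0.8, -0.2, -0.8]
gripper_width: 18.8
gripper_force: 20.0
```

```bash
python3 d.py
```

```text
t 11.28 depth(nominal) 74.8 offX 2.5 offY -1.2 Fax -0.89 FY -0.7 Fperp 0.06 gw 18.8 20.0
```

Request:
send_rows(steps=[[[0.02,0,0.035,0,0],[0,0,0,0,0]]])

```text
time_s: 11.45
ee_pos: [564.8, -243.1, 206.8]
ee_rot: [-180.0, -0.0, 130.8]
force: [-0.8, 0.1, -0.1]
gripper_width: 18.7
gripper_force: 20.0
```

Request:
send_rows(steps=[[[0.02,0,0.035,0,0],[0,0,0,0,0]]])

```text
time_s: 11.62
ee_pos: [564.3, -242.5, 205.4]
ee_rot: [-180.0, -0.0, 130.8]
force: [-0.9, 0.4, -1.1]
gripper_width: 18.7
gripper_force: 20.0
```

```bash
python3 d.py
```

```text
t 11.62 depth(nominal) 78.0 offX 2.5 offY -1.2 Fax -1.42 FY -0.4 Fperp -0.23 gw 18.7 20.0
```

Request:
send_rows(steps=[[[0.02,0,0.035,0,0],[0,0,0,0,0]]])

```text
time_s: 11.78
ee_pos: [563.8, -241.9, 204.0]
ee_rot: [-180.0, -0.0, 130.8]
force: [0.4, 0.4, -1.1]
gripper_width: 18.6
gripper_force: 20.0
```

Request:
send_rows(steps=[[[0.02,0,0.035,0,0],[0,0,0,0,0]]])

```text
time_s: 11.95
ee_pos: [563.3, -241.3, 202.6]
ee_rot: [-180.0, -0.0, 130.8]
force: [0.6, -0.4, -0.5]
gripper_width: 18.7
gripper_force: 20.0
```

```bash
python3 d.py
```

```text
t 11.95 depth(nominal) 81.2 offX 2.5 offY -1.2 Fax -0.12 FY 0.16 Fperp 0.87 gw 18.7 20.0
```

Request:
send_rows(steps=[[[0.02,0,0.035,0,0],[0,0,0,0,0]]])

```text
time_s: 12.12
ee_pos: [562.8, -240.7, 201.2]
ee_rot: [-180.0, -0.0, 130.8]
force: [0.1, 0.0, -0.9]
gripper_width: 18.1
gripper_force: 20.0
```

Request:
send_rows(steps=[[[0.02,0,0.035,0,0],[0,0,0,0,0]]])

```text
time_s: 12.28
ee_pos: [562.2, -240.1, 199.8]
ee_rot: [-180.0, -0.0, 130.8]
force: [1.6, 0.1, -1.7]
gripper_width: 18.8
gripper_force: 20.0
```

```bash
python3 d.py
```

```text
t 12.28 depth(nominal) 84.4 offX 2.5 offY -1.2 Fax -0.99 FY 1.31 Fperp 1.69 gw 18.8 20.0
```

Request:
send_rows(steps=[[[0.02,0,0.035,0,0],[0,0,0,0,0]]])

```text
time_s: 12.45
ee_pos: [561.7, -239.5, 198.4]
ee_rot: [-180.0, -0.0, 130.8]
force: [-0.0, 0.6, -1.0]
gripper_width: 18.7
gripper_force: 20.0
```

Request:
send_rows(steps=[[[0.02,0,0.035,0,0],[0,0,0,0,0]]])

```text
time_s: 12.62
ee_pos: [561.2, -238.9, 197.0]
ee_rot: [-180.0, -0.0, 130.8]
force: [-0.8, -1.0, -0.9]
gripper_width: 18.4
gripper_force: 20.0
```

```bash
python3 d.py
```

```text
t 12.62 depth(nominal) 87.7 offX 2.5 offY -1.2 Fax -0.61 FY -1.27 Fperp 0.64 gw 18.4 20.0
```

Request:
send_rows(steps=[[[0.02,0,0.035,0,0],[0,0,0,0,0]]])

```text
time_s: 12.78
ee_pos: [561.0, -238.5, 195.9]
ee_rot: [180.0, 0.0, 130.8]
force: [0.1, -0.5, -2.0]
gripper_width: 19.0
gripper_force: 20.0
```

Request:
send_rows(steps=[[[0.02,0,0.035,0,0],[0,0,0,0,0]]])

```text
time_s: 12.95
ee_pos: [560.7, -238.1, 194.8]
ee_rot: [180.0, 0.1, 130.8]
force: [1.8, -0.1, 2.4]
gripper_width: 18.6
gripper_force: 20.0
```

```bash
python3 d.py
```

```text
t 12.95 depth(nominal) 90.0 offX 2.2 offY -1.1 Fax 2.66 FY 1.27 Fperp -0.11 gw 18.6 20.0
```

Request:
send_rows(steps=[[[0,0,0,0,0],[0,0,0,0,0]]])

```text
time_s: 13.12
ee_pos: [560.7, -238.1, 194.9]
ee_rot: [180.0, 0.1, 130.8]
force: [1.2, -1.1, 2.1]
gripper_width: 18.6
gripper_force: 20.0
```

```bash
python3 d.py
```

```text
t 13.12 depth(nominal) 89.9 offX 2.2 offY -1.1 Fax 2.63 FY 0.15 Fperp 0.32 gw 18.6 20.0
```

Request:
send_rows(steps=[[[0,0,0,0,0]]])

```text
time_s: 13.2
ee_pos: [560.6, -238.0, 194.8]
ee_rot: [180.0, 0.1, 130.8]
force: [1.1, -1.5, 1.4]
gripper_width: 18.6
gripper_force: 20.0
```

```bash
python3 d.py
```

```text
t 13.2 depth(nominal) 90.0 offX 2.3 offY -1.1 Fax 2.19 FY -0.2 Fperp 0.9 gw 18.6 20.0
```

Request:
send_rows(steps=[[[0,0,0,0,0]]])

```text
time_s: 13.28
ee_pos: [560.6, -238.0, 194.8]
ee_rot: [180.0, 0.0, 130.8]
force: [1.4, -1.1, 2.1]
gripper_width: 19.0
gripper_force: 20.0
```

```bash
python3 d.py
```

```text
t 13.28 depth(nominal) 90.1 offX 2.3 offY -1.1 Fax 2.69 FY 0.36 Fperp 0.45 gw 19.0 20.0
```

Request:
send_rows(steps=[[[0.018,0,0.032,0,0],[0,0,0,0,0],[0,0,0,0,0]]])

```text
time_s: 13.53
ee_pos: [560.2, -237.5, 193.5]
ee_rot: [180.0, 0.1, 130.8]
force: [1.7, -1.2, 3.6]
gripper_width: 18.6
gripper_force: 20.0
```

```bash
python3 d.py
```

```text
t 13.53 depth(nominal) 91.5 offX 2.2 offY -1.1 Fax 4.11 FY 0.49 Fperp -0.06 gw 18.6 20.0
```

Request:
send_rows(steps=[[[0,0,0,0,0],[0,0,0,0,0],[0,0,0,0,0]]])

```text
time_s: 13.78
ee_pos: [560.1, -237.4, 193.4]
ee_rot: [180.0, 0.0, 130.8]
force: [1.0, -1.8, 3.7]
gripper_width: 18.6
gripper_force: 20.0
```

```bash
python3 d.py
```

```text
t 13.78 depth(nominal) 91.7 offX 2.3 offY -1.1 Fax 4.2 FY -0.4 Fperp -0.09 gw 18.6 20.0
```

Request:
send_rows(steps=[[[0,0,0,0,0],[0,0,0,0,0],[0,0,0,0,0]]])

```text
time_s: 14.03
ee_pos: [560.0, -237.4, 193.3]
ee_rot: [180.0, 0.0, 130.8]
force: [1.4, -2.2, 3.2]
gripper_width: 19.0
gripper_force: 20.0
```

```bash
python3 d.py
```

```text
t 14.03 depth(nominal) 91.9 offX 2.3 offY -1.1 Fax 4.04 FY -0.35 Fperp 0.62 gw 19.0 20.0
```

First stroke done: axial force rose to about 4.9 N over baseline, so the cushion gave about 2.7 mm, held for over 0.5 s. Now I'll draw back.

Request:
send_rows(steps=[[[-0.11,0,-0.19,0,0],[-0.11,0,-0.19,0,0],[-0.11,0,-0.19,0,0],[-0.11,0,-0.19,0,0]]])

```text
time_s: 14.37
ee_pos: [571.3, -250.7, 223.9]
ee_rot: [-180.0, -0.1, 130.8]
force: [-0.2, 0.4, 0.2]
gripper_width: 19.0
gripper_force: 20.0
```

Request:
send_rows(steps=[[[-0.11,0,-0.19,0,0],[-0.11,0,-0.19,0,0],[-0.11,0,-0.19,0,0],[-0.11,0,-0.19,0,0],[0,0,0,0,0]]])

```text
time_s: 14.78
ee_pos: [584.2, -265.0, 255.9]
ee_rot: [179.9, 0.2, 130.8]
force: [-0.1, 0.8, 0.1]
gripper_width: 18.1
gripper_force: 20.0
```

```bash
python3 d.py;python3 - <<'E'
from h import *
from workcell import env
f=env.grab_frame("scene");t=env.grab_frame("top")
a=cv2.resize(f["pixels"][110:240,140:270],(400,400),interpolation=cv2.INTER_CUBIC)
b=cv2.resize(t["pixels"][160:290,360:490],(400,400),interpolation=cv2.INTER_CUBIC)
cv2.imwrite("pics/s5.png",np.hstack([a,b])[:,:,::-1])
E
```

```text
t 14.78 depth(nominal) 19.2 offX 1.9 offY -0.9 Fax -0.23 FY 0.44 Fperp -0.67 gw 18.1 20.0
```

View pics/s5.png

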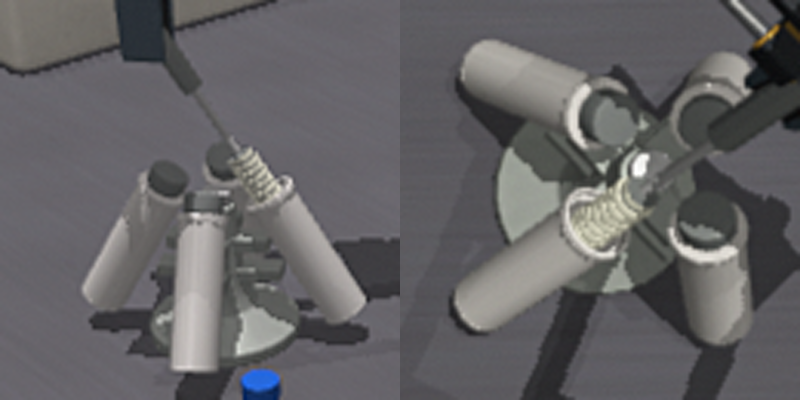

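The bristles are about 40 mm out of the mouth (scene crop (237,150) to (268,192)), which is well over half. Second stroke.

Request:
send_rows(steps=[[[0.11,0,0.19,0,0],[0.11,0,0.19,0,0],[0.11,0,0.19,0,0],[0.11,0,0.19,0,0]]])

```text
time_s: 15.22
ee_pos: [570.3, -249.7, 222.0]
ee_rot: [-180.0, -0.1, 130.8]
force: [0.1, -0.6, -1.5]
gripper_width: 18.8
gripper_force: 20.0
```

Request:
send_rows(steps=[[[0.11,0,0.19,0,0],[0.11,0,0.19,0,0],[0.11,0,0.19,0,0],[0,0,0,0,0],[0,0,0,0,0]]])

```text
time_s: 15.63
ee_pos: [562.5, -240.3, 200.4]
ee_rot: [-180.0, -0.0, 130.8]
force: [-1.3, 0.3, -1.2]
gripper_width: 18.7
gripper_force: 20.0
```

```bash
python3 d.py
```

```text
t 15.63 depth(nominal) 83.7 offX 2.5 offY -1.2 Fax -1.55 FY -0.76 Fperp -0.31 gw 18.7 20.0
```

Request:
send_rows(steps=[[[0.04,0,0.069,0,0],[0.03,0,0.052,0,0],[0.02,0,0.035,0,0],[0.02,0,0.034,0,0],[0,0,0,0,0]]])

```text
time_s: 16.05
ee_pos: [560.4, -237.7, 193.9]
ee_rot: [180.0, 0.1, 130.8]
force: [0.6, -1.4, 2.7]
gripper_width: 19.2
gripper_force: 20.0
```

```bash
python3 d.py
```

```text
t 16.05 depth(nominal) 91.0 offX 2.1 offY -1.0 Fax 3.07 FY -0.43 Fperp -0.05 gw 19.2 20.0
```

Request:
send_rows(steps=[[[0,0,0,0,0],[0,0,0,0,0],[0,0,0,0,0],[0,0,0,0,0]]])

```text
time_s: 16.38
ee_pos: [560.3, -237.6, 193.6]
ee_rot: [180.0, 0.1, 130.8]
force: [1.2, -1.2, 2.8]
gripper_width: 18.8
gripper_force: 20.0
```

```bash
python3 d.py
```

```text
t 16.38 depth(nominal) 91.4 offX 2.2 offY -1.0 Fax 3.27 FY 0.1 Fperp 0.11 gw 18.8 20.0
```

Request:
send_rows(steps=[[[0,0,0,0,0],[0,0,0,0,0]]])

```text
time_s: 16.55
ee_pos: [560.1, -237.5, 193.4]
ee_rot: [180.0, 0.0, 130.8]
force: [1.1, -2.1, 3.1]
gripper_width: 18.8
gripper_force: 20.0
```

```bash
python3 d.py
```

```text
t 16.55 depth(nominal) 91.7 offX 2.2 offY -1.1 Fax 3.86 FY -0.53 Fperp 0.45 gw 18.8 20.0
```

Request:
send_rows(steps=[[[0.005,0,0.009,0,0],[0,0,0,0,0],[0,0,0,0,0],[0,0,0,0,0]]])

```text
time_s: 16.88
ee_pos: [560.0, -237.2, 192.9]
ee_rot: [180.0, 0.0, 130.8]
force: [2.0, -2.0, 3.8]
gripper_width: 19.1
gripper_force: 20.0
```

```bash
python3 d.py
```

```text
t 16.88 depth(nominal) 92.2 offX 2.2 offY -1.0 Fax 4.7 FY 0.26 Fperp 0.54 gw 19.1 20.0
```

Request:
send_rows(steps=[[[0,0,0,0,0],[0,0,0,0,0],[0,0,0,0,0]]])

```text
time_s: 17.13
ee_pos: [559.9, -237.2, 192.9]
ee_rot: [180.0, 0.0, 130.8]
force: [1.2, -2.5, 3.9]
gripper_width: 18.7
gripper_force: 20.0
```

```bash
python3 d.py
```

```text
t 17.13 depth(nominal) 92.3 offX 2.3 offY -1.1 Fax 4.72 FY -0.78 Fperp 0.37 gw 18.7 20.0
```

Request:
send_rows(steps=[[[-0.11,0,-0.19,0,0],[-0.11,0,-0.19,0,0],[-0.11,0,-0.19,0,0],[-0.11,0,-0.19,0,0]]])

```text
time_s: 17.47
ee_pos: [571.1, -250.5, 223.5]
ee_rot: [-180.0, -0.1, 130.8]
force: [-0.6, -0.1, -0.5]
gripper_width: 19.0
gripper_force: 20.0
```

Request:
send_rows(steps=[[[-0.11,0,-0.19,0,0],[-0.11,0,-0.19,0,0],[-0.11,0,-0.19,0,0],[-0.11,0,-0.19,0,0],[0,0,0,0,0]]])

```text
time_s: 17.88
ee_pos: [584.0, -264.9, 255.6]
ee_rot: [179.9, 0.2, 130.8]
force: [1.0, -0.8, -0.4]
gripper_width: 18.8
gripper_force: 20.0
```

```bash
python3 d.py
```

```text
t 17.88 depth(nominal) 19.7 offX 1.9 offY -0.9 Fax 0.33 FY 0.24 Fperp 1.3 gw 18.8 20.0
```

Request:
send_rows(steps=[[[0.11,0,0.19,0,0],[0.11,0,0.19,0,0],[0.11,0,0.19,0,0],[0.11,0,0.19,0,0]]])

```text
time_s: 18.22
ee_pos: [570.1, -249.5, 221.5]
ee_rot: [-179.9, -0.1, 130.8]
force: [0.5, 0.1, -1.1]
gripper_width: 18.8
gripper_force: 20.0
```

Request:
send_rows(steps=[[[0.11,0,0.19,0,0],[0.11,0,0.19,0,0],[0.11,0,0.19,0,0],[0,0,0,0,0],[0,0,0,0,0]]])

```text
time_s: 18.63
ee_pos: [562.3, -240.2, 200.0]
ee_rot: [-180.0, -0.0, 130.8]
force: [-0.5, 0.1, -0.9]
gripper_width: 19.2
gripper_force: 20.0
```

```bash
python3 d.py
```

```text
t 18.63 depth(nominal) 84.2 offX 2.5 offY -1.2 Fax -0.99 FY -0.31 Fperp 0.04 gw 19.2 20.0
```

Request:
send_rows(steps=[[[0.04,0,0.069,0,0],[0.03,0,0.052,0,0],[0.02,0,0.035,0,0],[0.014,0,0.024,0,0],[0,0,0,0,0]]])

```text
time_s: 19.05
ee_pos: [560.5, -237.8, 194.0]
ee_rot: [180.0, 0.1, 130.8]
force: [-0.3, -1.0, 3.0]
gripper_width: 18.8
gripper_force: 20.0
```

Request:
send_rows(steps=[[[0,0,0,0,0],[0,0,0,0,0],[0,0,0,0,0]]])

```text
time_s: 19.3
ee_pos: [560.4, -237.6, 193.7]
ee_rot: [180.0, 0.1, 130.8]
force: [2.0, -1.5, 3.3]
gripper_width: 18.9
gripper_force: 20.0
```

```bash
python3 d.py
```

```text
t 19.3 depth(nominal) 91.2 offX 2.2 offY -1.0 Fax 4.09 FY 0.48 Fperp 0.45 gw 18.9 20.0
```

Request:
send_rows(steps=[[[0,0,0,0,0],[0,0,0,0,0],[0,0,0,0,0]]])

```text
time_s: 19.55
ee_pos: [560.2, -237.5, 193.5]
ee_rot: [180.0, 0.0, 130.8]
force: [1.4, -1.2, 2.2]
gripper_width: 19.1
gripper_force: 20.0
```

```bash
python3 d.py
```

```text
t 19.55 depth(nominal) 91.6 offX 2.2 offY -1.0 Fax 2.8 FY 0.22 Fperp 0.49 gw 19.1 20.0
```

Request:
send_rows(steps=[[[0.004,0,0.007,0,0],[0,0,0,0,0],[0,0,0,0,0],[0,0,0,0,0]]])

```text
time_s: 19.88
ee_pos: [560.0, -237.3, 193.0]
ee_rot: [180.0, 0.0, 130.8]
force: [2.2, -1.7, 3.1]
gripper_width: 18.6
gripper_force: 20.0
```

```bash
python3 d.py
```

```text
t 19.88 depth(nominal) 92.1 offX 2.2 offY -1.1 Fax 4.03 FY 0.59 Fperp 0.84 gw 18.6 20.0
```

Request:
send_rows(steps=[[[0,0,0,0,0],[0,0,0,0,0],[0,0,0,0,0]]])

```text
time_s: 20.13
ee_pos: [559.9, -237.3, 193.0]
ee_rot: [180.0, 0.0, 130.8]
force: [2.4, -1.8, 3.1]
gripper_width: 18.6
gripper_force: 20.0
```

```bash
python3 d.py
```

```text
t 20.13 depth(nominal) 92.2 offX 2.3 offY -1.1 Fax 4.16 FY 0.66 Fperp 1.03 gw 18.6 20.0
```

Third stroke done (about 4.9 N, 2.8 mm). Now I'll draw fully out and travel back to the stand.

Request:
send_rows(steps=[[[-0.11,0,-0.19,0,0],[-0.11,0,-0.19,0,0],[-0.11,0,-0.19,0,0],[-0.11,0,-0.19,0,0],[-0.11,0,-0.19,0,0]]])

```text
time_s: 20.55
ee_pos: [574.2, -254.1, 231.5]
ee_rot: [-180.0, -0.1, 130.8]
force: [0.5, -0.6, -0.4]
gripper_width: 18.9
gripper_force: 20.0
```

Request:
send_rows(steps=[[[-0.11,0,-0.19,0,0],[-0.11,0,-0.19,0,0],[-0.11,0,-0.19,0,0],[-0.11,0,-0.19,0,0],[-0.11,0,-0.19,0,0]]])

```text
time_s: 20.97
ee_pos: [588.8, -270.8, 269.7]
ee_rot: [180.0, -0.0, 130.8]
force: [1.5, 0.2, -0.1]
gripper_width: 19.0
gripper_force: 20.0
```

Request:
send_rows(steps=[[[-0.11,0,-0.19,0,0],[-0.11,0,-0.19,0,0],[-0.11,0,-0.25,0,0],[0,0,-0.3,0,0],[0,0,0,0,0]]])

```text
time_s: 21.38
ee_pos: [598.2, -281.2, 308.9]
ee_rot: [179.9, 0.2, 130.8]
force: [0.4, -0.8, 0.1]
gripper_width: 18.5
gripper_force: 20.0
```

```bash
python3 g.py 582 167 285; python3 d.py; python3 ax.py
```

```text
t 21.3833 tcp [ 598.2 -281.2  308.9] rot [179.89   0.24 130.79] F [ 0.36 -0.79  0.05] w 18.5 gf 20.0
units [8.75 7.01 0.57] yaw -0.0
t 21.38 depth(nominal) -37.4 offX 8.7 offY -0.8 Fax 0.46 FY -0.25 Fperp 0.7 gw 18.5 20.0
scene
[[-145.0, 94.5, 2.5, 26.6], [-135.0, 91.5, 2.3, 32.5], [-125.0, 85.9, 1.2, 29.4], [-115.0, 79.6, 1.3, 33.5], [-105.0, 76.2, 0.8, 24.3], [-95.0, 71.3, 1.4, 20.9], [-85.0, 60.1, 2.8, 16.0], [-75.0, 54.3, 1.9, 9.8], [-65.0, 48.3, 2.4, 7.5], [-55.0, 42.1, 1.5, 11.3], [-45.0, 32.2, 2.2, 24.5], [-35.0, 32.0, 2.4, 22.4], [-25.0, 25.3, 3.5, 25.3]]
tilt 31.5 x at grasp 9.0
top
[[-155.0, 104.2, -0.6, 4.5], [-145.0, 103.5, 0.1, 7.4], [-135.0, 98.4, 0.4, 12.7], [-125.0, 90.5, 0.0, 13.4], [-115.0, 76.4, 0.0, 32.8], [-105.0, 73.7, -0.0, 24.6], [-95.0, 68.7, 2.9, 18.1], [-85.0, 58.7, 0.4, 9.4], [-75.0, 52.3, 0.3, 10.4], [-65.0, 46.5, 0.2, 9.1], [-55.0, 42.4, 0.5, 7.2], [-45.0, 37.0, 0.1, 9.9], [-35.0, 31.8, -0.1, 16.7], [-25.0, 26.8, 0.1, 12.4]]
tilt 32.6 x at grasp 7.6
```

Request:
send_rows(steps=[[[0.3,0.25,0,0,0],[0.6,0.48,0,0,0],[0.6,0.48,0,0,0],[0.6,0.48,0,0,0],[0.6,0.48,0,0,0]]])

```text
time_s: 21.9
ee_pos: [591.3, -139.6, 305.3]
ee_rot: [-180.0, -0.1, 130.8]
force: [0.1, 0.2, -0.6]
gripper_width: 19.0
gripper_force: 20.0
```

Request:
send_rows(steps=[[[0.6,0.48,0,0,0],[0.6,0.48,0,0,0],[0.6,0.48,0,0,0],[0.6,0.48,0,0,0],[0.6,0.48,0,0,0]]])

```text
time_s: 22.32
ee_pos: [585.2, 14.0, 305.4]
ee_rot: [-179.9, -0.1, 130.8]
force: [-0.3, 0.4, -0.9]
gripper_width: 18.7
gripper_force: 20.0
```

Request:
send_rows(steps=[[[0.6,0.48,0,0,0],[0.6,0.48,0,0,0],[0.6,0.48,0.1,0,0],[0.6,0.5,0.2,0,0],[0.57,0.5,0.2,0,0]]])

```text
time_s: 22.73
ee_pos: [581.2, 167.6, 285.6]
ee_rot: [-180.0, -0.1, 130.8]
force: [0.6, -1.5, -0.2]
gripper_width: 18.6
gripper_force: 20.0
```

```bash
python3 g.py 583.5 164.6 236
```

```text
t 22.7333 tcp [581.2 167.6 285.6] rot [-1.7997e+02 -6.0000e-02  1.3085e+02] F [ 0.56 -1.5  -0.18] w 18.6 gf 20.0
units [-0.1  -0.01  1.24] yaw 0.01
```

Request:
send_rows(steps=[[[-0.1,0,0.4,0,0],[0,0,0.5,0,0],[0,0,0.4,0,0],[0,0,0.1,0,0],[0,0,0,0,0]]])

```text
time_s: 23.15
ee_pos: [583.7, 162.6, 228.4]
ee_rot: [-179.8, -0.1, 130.8]
force: [-0.4, -1.2, 0.7]
gripper_width: 18.8
gripper_force: 20.0
```

```bash
python3 g.py 583.5 164.6 204.5; sed -i 's/C\[:,2\]>100/C[:,2]>86/' ax.py; python3 ax.py | tail -n 12
```

```text
t 23.15 tcp [583.7 162.6 228.4] rot [-1.7978e+02 -1.3000e-01  1.3084e+02] F [-0.42 -1.21  0.69] w 18.8 gf 20.0
units [0.04 0.03 0.6 ] yaw 0.01
scene
[[-155.0, 96.1, 5.1, 18.8], [-145.0, 95.5, 2.4, 27.7], [-135.0, 90.9, 2.9, 31.9], [-125.0, 86.1, 1.3, 31.7], [-115.0, 80.1, 4.0, 29.4], [-105.0, 75.5, 0.7, 25.1], [-95.0, 69.7, -0.0, 19.1], [-85.0, 60.9, 2.5, 10.6], [-75.0, 54.2, 2.4, 10.7], [-65.0, 47.6, 2.1, 10.6], [-55.0, 42.0, 1.4, 8.7], [-45.0, 32.2, 3.1, 22.5], [-35.0, 30.2, 4.6, 22.4], [-25.0, 25.7, 3.8, 22.1]]
tilt 30.7 x at grasp 9.8
top
[[-145.0, 102.8, -1.2, 6.1], [-135.0, 98.6, 0.3, 10.2], [-125.0, 93.6, 0.2, 8.7], [-115.0, 77.6, 0.0, 28.6], [-105.0, 72.3, -0.0, 25.7], [-95.0, 69.9, 0.8, 16.7], [-85.0, 58.8, -0.0, 7.9], [-75.0, 54.1, 0.3, 8.9], [-65.0, 47.7, 0.3, 6.1], [-55.0, 44.5, -0.5, 2.6]]
tilt 34.6 x at grasp 3.1
```

Request:
send_rows(steps=[[[0.04,0.03,0.3,0,0],[0,0,0.2,0,0],[0,0,0.1,0,0],[0,0,0,0,0]]])

```text
time_s: 23.58
ee_pos: [584.7, 164.4, 205.7]
ee_rot: [-180.0, -0.1, 130.8]
force: [-0.9, 0.9, -1.5]
gripper_width: 18.4
gripper_force: 20.0
```

Request:
send_rows(steps=[[[0.15,0,0,0,0],[0.21,0,-0.11,0,0],[0.21,0,-0.1,0,0],[0.22,0,-0.1,0,0],[0,0,0,0,0]]], squeeze=7)

```text
time_s: 24.0
ee_pos: [564.1, 189.6, 220.7]
ee_rot: [179.8, 0.1, 130.9]
force: [0.7, -0.5, 0.6]
gripper_width: 19.3
gripper_force: 7.0
```

```bash
python3 g.py; sed -i 's/radians(30)/radians(float(__import__("sys").argv[1]))/' ax.py; python3 ax.py 20
```

```text
t 24.0 tcp [564.1 189.6 220.7] rot [1.7984e+02 5.0000e-02 1.3091e+02] F [ 0.74 -0.5   0.58] w 19.3 gf 7.0
scene
[[-145.0, 81.8, 6.6, 23.8], [-135.0, 78.2, 5.0, 21.0], [-125.0, 73.9, 6.2, 23.2], [-115.0, 70.3, 2.9, 25.6], [-105.0, 67.8, 1.3, 20.8], [-95.0, 63.8, 1.9, 19.0], [-85.0, 53.8, 0.8, 12.8], [-75.0, 49.1, 1.2, 8.7], [-65.0, 41.3, 1.6, 10.8], [-55.0, 35.7, 2.3, 12.6], [-45.0, 31.0, 3.4, 20.2], [-35.0, 27.6, 3.9, 22.4], [-25.0, 22.1, 3.5, 20.1]]
tilt 27.7 x at grasp 9.0
top
[[-135.0, 86.6, -0.7, 4.5], [-125.0, 83.0, 0.5, 6.9], [-115.0, 68.0, -0.3, 28.6], [-105.0, 65.8, 0.0, 22.1], [-95.0, 62.9, -0.7, 13.4]]
tilt 32.9 x at grasp -1.1
```

Request:
send_rows(steps=[[[-0.2,0,0,0,0],[-0.15,0,0,0,0],[0,0,0.2,0,0],[0,0,0.2,0,0],[0,0,0,0,0]]])

```text
time_s: 24.52
ee_pos: [572.5, 176.8, 199.6]
ee_rot: [-179.7, -0.1, 130.8]
force: [0.9, 0.5, -0.8]
gripper_width: 19.0
gripper_force: 7.0
```

```bash
python3 g.py; python3 ax.py 24; python3 - <<'E'
from h import *
from workcell import env
f=env.grab_frame("scene")
cv2.imwrite("pics/s6.png",cv2.resize(f["pixels"][150:310,280:440],(600,600),interpolation=cv2.INTER_CUBIC)[:,:,::-1])
E
```

```text
t 24.5167 tcp [572.5 176.8 199.6] rot [-1.7973e+02 -1.4000e-01  1.3076e+02] F [ 0.92  0.52 -0.77] w 19.0 gf 7.0
scene
[[-135.0, 79.7, 3.9, 25.3], [-125.0, 77.1, 3.9, 30.0], [-115.0, 71.1, 0.4, 28.0], [-105.0, 69.7, 0.5, 25.2], [-95.0, 60.5, 1.0, 8.8], [-85.0, 54.7, 3.4, 10.8], [-75.0, 47.9, 2.4, 10.9], [-65.0, 44.3, 1.9, 8.6], [-55.0, 34.6, 2.3, 14.7], [-45.0, 31.9, 5.5, 18.3], [-35.0, 27.5, 3.5, 22.8], [-25.0, 24.1, 3.9, 20.4]]
tilt 28.7 x at grasp 8.2
top
[[-135.0, 89.3, 0.2, 4.4], [-125.0, 84.9, -0.1, 8.1], [-115.0, 69.5, -0.3, 28.0], [-105.0, 66.9, 0.1, 25.0], [-95.0, 64.8, -0.3, 14.6], [-85.0, 55.2, -0.4, 6.6]]
tilt 33.7 x at grasp -1.5
```

View pics/s6.png

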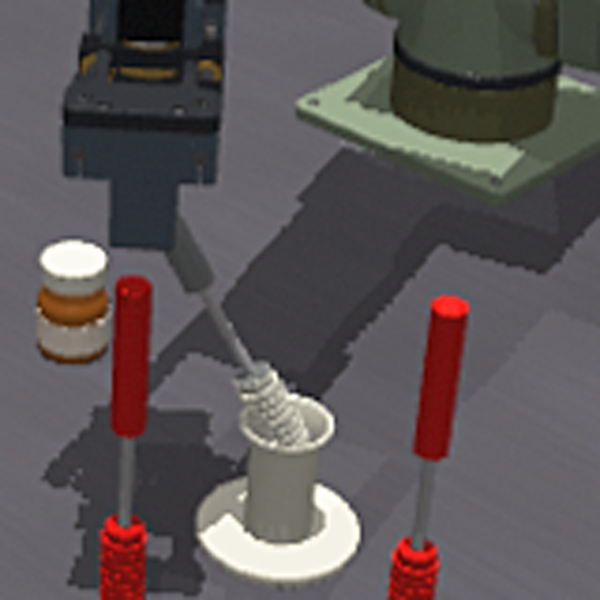

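The tip is back inside the flare at crop (290,430), leaning about 27°. I'll go on uprighting while staying lower.

Request:
send_rows(steps=[[[0.15,0,-0.03,0,0],[0.22,0,-0.06,0,0],[0.22,0,-0.06,0,0],[0.22,0,-0.05,0,0],[0,0,0,0,0]]])

```text
time_s: 25.08
ee_pos: [551.4, 203.9, 211.8]
ee_rot: [179.9, -0.0, 130.9]
force: [1.0, 0.0, -0.3]
gripper_width: 18.7
gripper_force: 7.0
```

```bash
python3 g.py; python3 ax.py 18
```

```text
t 25.0833 tcp [551.4 203.9 211.8] rot [ 1.7989e+02 -4.0000e-02  1.3090e+02] F [ 1.04  0.02 -0.29] w 18.7 gf 7.0
scene
[[-145.0, 51.7, 4.3, 25.4], [-135.0, 48.9, 2.7, 25.6], [-125.0, 46.3, 4.5, 25.7], [-115.0, 44.6, -0.0, 23.2], [-105.0, 38.6, 1.3, 8.7], [-95.0, 35.8, 3.1, 8.7], [-85.0, 32.2, 0.7, 6.7], [-75.0, 28.4, 1.6, 8.6], [-65.0, 26.9, 1.9, 6.6], [-55.0, 19.1, 4.1, 12.7], [-45.0, 19.5, 3.6, 18.4], [-35.0, 17.0, 3.7, 18.5], [-25.0, 14.5, 4.3, 18.2]]
tilt 18.2 x at grasp 4.7
top
[[-135.0, 57.1, -4.1, 5.1], [-125.0, 52.7, -4.5, 6.0], [-115.0, 50.9, -4.6, 3.0]]
tilt 17.3 x at grasp 14.6
```

Request:
send_rows(steps=[[[0.22,0,-0.05,0,0],[0.22,0,-0.04,0,0],[0.22,0,-0.03,0,0],[0.22,0,-0.02,0,0],[0,0,0,0,0]]])

```text
time_s: 25.6
ee_pos: [528.1, 230.3, 216.3]
ee_rot: [-180.0, -0.1, 130.9]
force: [0.2, -0.1, -1.1]
gripper_width: 18.0
gripper_force: 7.0
```

```bash
python3 g.py 517.5 241 213; python3 ax.py 7
```

```text
t 25.6 tcp [528.1 230.3 216.3] rot [-1.8000e+02 -8.0000e-02  1.3089e+02] F [ 0.21 -0.12 -1.12] w 18.0 gf 7.0
units [ 0.38 -0.03  0.08] yaw 0.01
scene
[[-145.0, 17.3, 3.7, 23.5], [-135.0, 16.5, 5.0, 23.0], [-125.0, 16.1, 0.7, 23.1], [-115.0, 15.5, 0.3, 18.7], [-105.0, 13.6, 2.0, 4.5], [-95.0, 12.6, 4.3, 4.5], [-85.0, 11.0, 3.2, 6.7], [-75.0, 10.3, 3.8, 6.6], [-65.0, 9.6, 1.8, 6.4], [-55.0, 7.6, 5.7, 16.1], [-45.0, 7.3, 5.1, 16.7], [-35.0, 6.6, 4.9, 16.6], [-25.0, 5.1, 5.5, 18.0]]
tilt 6.0 x at grasp 2.5
top 0
```

Request:
send_rows(steps=[[[0.22,0,0,0,0],[0.22,0,0.05,0,0],[0,0,0.1,0,0],[0,0,0,0,0]]])

```text
time_s: 26.03
ee_pos: [517.1, 242.4, 209.2]
ee_rot: [-179.9, -0.1, 130.8]
force: [0.4, 0.4, -1.1]
gripper_width: 18.1
gripper_force: 7.0
```

```bash
python3 g.py 517.5 241 213; python3 ax.py 0
```

```text
t 26.0333 tcp [517.1 242.4 209.2] rot [-1.7991e+02 -6.0000e-02  1.3085e+02] F [ 0.4   0.35 -1.1 ] w 18.1 gf 7.0
units [-0.03 -0.02 -0.1 ] yaw 0.01
scene
[[-135.0, 2.9, 4.2, 23.8], [-125.0, 2.5, 0.4, 23.1], [-115.0, 3.8, -0.1, 18.8], [-105.0, 2.8, 1.2, 6.7], [-95.0, 2.4, 1.2, 6.3], [-85.0, 2.4, 1.8, 4.7], [-75.0, 2.4, 3.4, 6.1], [-65.0, 2.1, 2.7, 6.3], [-55.0, 2.0, 5.6, 16.3], [-45.0, 1.5, 4.4, 16.6], [-35.0, 1.5, 2.8, 18.1], [-25.0, 1.3, 6.3, 17.9]]
tilt 0.9 x at grasp 1.0
top 9
```

The brush is upright to within about 1°. Now I'll lower it to the floor of the stand.

Request:
send_rows(steps=[[[-0.05,-0.02,0.2,0,0],[0,0,0.25,0,0],[0,0,0.25,0,0],[0,0,0.15,0,0],[0,0,0,0,0]]])

```text
time_s: 26.55
ee_pos: [517.6, 239.4, 173.8]
ee_rot: [-179.8, -0.1, 130.8]
force: [0.2, -0.7, -1.4]
gripper_width: 17.8
gripper_force: 7.0
```

Request:
send_rows(steps=[[[0,0,0.04,0,0],[0,0,0,0,0]]])

```text
time_s: 26.72
ee_pos: [518.9, 240.0, 174.4]
ee_rot: [180.0, -0.0, 130.8]
force: [-1.5, -0.2, -1.5]
gripper_width: 18.1
gripper_force: 7.0
```

Request:
send_rows(steps=[[[0,0,0.04,0,0],[0,0,0,0,0]]])

```text
time_s: 26.88
ee_pos: [518.9, 240.1, 173.2]
ee_rot: [180.0, 0.0, 130.8]
force: [-1.1, -0.5, -0.6]
gripper_width: 17.8
gripper_force: 7.0
```

Request:
send_rows(steps=[[[0,0,0.04,0,0],[0,0,0,0,0]]])

```text
time_s: 27.05
ee_pos: [518.7, 240.0, 171.4]
ee_rot: [180.0, -0.0, 130.8]
force: [0.7, 0.4, -0.2]
gripper_width: 18.2
gripper_force: 7.0
```

```bash
python3 g.py 517.5 241 169
```

```text
t 27.05 tcp [518.7 240.  171.4] rot [179.99  -0.   130.8 ] F [ 0.7   0.39 -0.25] w 18.2 gf 7.0
units [ 0.04 -0.01  0.06] yaw 0.0
```

Request:
send_rows(steps=[[[0,0,0.04,0,0],[0,0,0,0,0]]])

```text
time_s: 27.22
ee_pos: [518.7, 240.0, 169.6]
ee_rot: [-180.0, -0.0, 130.8]
force: [-0.6, -0.8, -1.1]
gripper_width: 18.0
gripper_force: 7.0
```

Request:
send_rows(steps=[[[0,0,0.04,0,0],[0,0,0,0,0]]])

```text
time_s: 27.38
ee_pos: [518.9, 240.0, 168.2]
ee_rot: [180.0, 0.0, 130.8]
force: [0.1, -0.1, -0.3]
gripper_width: 18.2
gripper_force: 7.0
```

```bash
python3 g.py 517.5 241 169
```

```text
t 27.3833 tcp [518.9 240.  168.2] rot [179.98   0.   130.81] F [ 0.09 -0.07 -0.32] w 18.2 gf 7.0
units [ 0.04 -0.01 -0.02] yaw 0.0
```

Request:
send_rows(steps=[[[0,0,0.04,0,0],[0,0,0,0,0]]])

```text
time_s: 27.55
ee_pos: [519.1, 240.0, 167.8]
ee_rot: [179.9, 0.0, 130.8]
force: [-0.8, 0.3, 6.3]
gripper_width: 17.4
gripper_force: 7.0
```

Request:
send_rows(steps=[[[0,0,0.04,0,0],[0,0,0,0,0]]])

```text
time_s: 27.72
ee_pos: [519.4, 240.1, 166.9]
ee_rot: [179.9, 0.1, 130.8]
force: [-1.5, -2.4, 8.5]
gripper_width: 18.0
gripper_force: 7.0
```

```bash
python3 g.py 517.5 241 169;python3 ax.py 0|head -3
```

```text
t 27.7167 tcp [519.4 240.1 166.9] rot [1.7987e+02 6.0000e-02 1.3081e+02] F [-1.48 -2.44  8.54] w 18.0 gf 7.0
units [ 0.05 -0.02 -0.05] yaw 0.0
scene
[[-95.0, 14.8, 2.8, 28.0], [-85.0, 2.4, 2.4, 4.8], [-75.0, 2.6, 1.4, 6.5], [-65.0, 2.1, 2.7, 6.7], [-55.0, 2.1, 4.2, 16.5], [-45.0, 1.6, 5.5, 16.5], [-35.0, 1.0, 3.5, 16.9], [-25.0, 1.5, 6.8, 14.6]]
tilt 7.0 x at grasp -3.9
```

It's on the floor of the stand (8.5 N). I'll ease off, open and rise.

Request:
send_rows(steps=[[[0,0,-0.05,0,0],[0,0,0,0,0],[0,0,0,0,1],[0,0,0,0,1],[0,0,0,0,1]]])

```text
time_s: 28.23
ee_pos: [518.7, 240.0, 166.7]
ee_rot: [-180.0, -0.0, 130.8]
force: [0.7, 0.6, 0.5]
gripper_width: 35.1
gripper_force: 0.0
```

Request:
send_rows(steps=[[[0,0,0,0,1],[0,0,0,0,1],[0,0,0,0,1],[0,0,0,0,1],[0,0,0,0,1]]])

```text
time_s: 28.65
ee_pos: [518.8, 240.0, 167.0]
ee_rot: [-180.0, -0.0, 130.8]
force: [-0.0, 0.2, -0.5]
gripper_width: 68.6
gripper_force: 0.0
```

Request:
send_rows(steps=[[[0,0,-0.2,0,1],[0,0,-0.5,0,1],[0,0,-0.8,0,1],[0,0,-0.8,0,1],[0,0,-0.5,0,1]]])

```text
time_s: 29.07
ee_pos: [519.6, 240.4, 283.1]
ee_rot: [179.7, 0.1, 130.8]
force: [0.9, 0.3, 0.2]
gripper_width: 90.9
gripper_force: 0.0
```

Request:
send_rows(steps=[[[0.6,0,0,0,1],[0.8,0,0,0,1],[0.8,0,0,0,1],[0.6,0,0,0,1],[0,0,0,0,1]]])

```text
time_s: 29.48
ee_pos: [442.9, 327.6, 279.9]
ee_rot: [179.9, -0.1, 131.0]
force: [0.8, -0.5, 0.1]
gripper_width: 91.4
gripper_force: 0.0
```

```bash
python3 g.py; python3 - <<'E'
from h import *
from workcell import env
f=env.grab_frame("scene");t=env.grab_frame("top")
a=cv2.resize(f["pixels"],(533,400));b=cv2.resize(t["pixels"][190:300,140:213],(267,400),interpolation=cv2.INTER_CUBIC)
cv2.imwrite("pics/s7.png",np.hstack([a,b])[:,:,::-1])
C=cloud(f).reshape(-1,3);r=np.hypot(C[:,0]-518,C[:,1]-243)<30
for lo in(105,140,160,180,200,212):
    k=C[r&(C[:,2]>lo)&(C[:,2]<lo+12)];print(lo,len(k),k.mean(0).round(1))
print("top z",C[r][:,2].max())
E
```

```text
t 29.4833 tcp [442.9 327.6 279.9] rot [ 1.7994e+02 -1.3000e-01  1.3103e+02] F [ 0.79 -0.48  0.15] w 91.4 gf 0.0
105 13 [517.5 246.3 110.8]
140 43 [520.8 248.9 146.1]
160 45 [521.2 249.3 166.6]
180 46 [520.4 249.6 186.2]
200 43 [520.2 249.6 206. ]
212 75 [518.  248.1 219.4]
top z 224.71587626450867
```

View pics/s7.png

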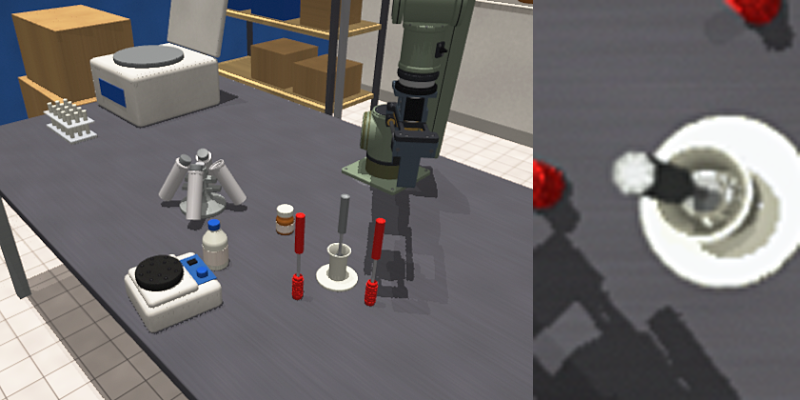

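The brush stands upright in its stand at (343,240) in the picture, with its top at z ≈ 223 as at the start. The jar at (285,220), the bottle at (215,245) and the look-alikes are unmoved. Handing in.

```bash
python3 -c "
from workcell import env
print(env.job_done())"
```

```text
the job is handed in; nothing more can be done
None
```

I handed the job in: by force readings, the three strokes pressed the cushion in by about 2.8, 3.3 and 2.8 mm (the second slightly over), at no more than about 6 N, and the brush is back upright in its stand and let go, at about 29 s; the hand-in gave no verdict.

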